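# Release the latched key on the fan tester

## Task

On the dark key box beside the opened server, one of the four identical grey keys has been left latched down; find out which (a light fingertip tap on each key will tell). Press that key fully down with a fingertip and let go, so that it releases and all four keys stand up, without pushing in any of the others more than a light tap does. Do not lift or shift the fan, the screw tray or the screwdriver lying around it.

Things in the scene. Friction and masses are not known exactly. Their poses are not given: they have to be found in the camera images.
- panel: The key box, a fixed low dark case 150 (x) x 260 (y) x 50 mm high; origin at the centre of its underside, on the table. The key row runs along its y axis, 18 mm on the -x side of its centre, at y = -78, -26, +26 and +78 mm.
- key_1_top (a point): Middle of the top face of the light-grey square keycap (26 x 26 mm) at the box's -y end, one of four identical keys, pressed straight down. Every key: released, its top is 66 mm above the table (16 mm above the box); latched, 5 mm lower; bottomed, 10 mm below released. Exactly one of the four starts latched, any of them.
- key_2_top (a point): Middle of the top face of the light-grey square keycap (26 x 26 mm) second from the box's -y end, one of four identical keys, pressed straight down. Spring of every key: 2.5 N at the top, 3.8 N at latched height, 5 N at the bottom. A touch of 1 to 2 N hardly moves any key, so the height at which it meets the fingertip tells.
- key_3_top (a point): Middle of the top face of the light-grey square keycap (26 x 26 mm) second from the box's +y end, one of four identical keys, pressed straight down. Latch: the latched key, pushed right to the bottom (over 5 N), held there a moment and let go, comes up and stays up. Light taps leave it latched.
- key_4_top (a point): Middle of the top face of the light-grey square keycap (26 x 26 mm) at the box's +y end, one of four identical keys, pressed straight down. Heights, spring and latch as told for the others. A released key just springs back when let go.
- fan_mid (a point): Centre of a loose teal fan module on a black foot, 62 x 62 x 58 mm high, 29 mm above the table, standing beyond the box's +y end. Leave it alone.
- screw_tray: Loose small blue open tray with screws, 80 x 60 x 22 mm; origin at the centre of its underside; beyond the box's -y end. Leave it alone.
- driver_mid (a point): A point in the handle of a loose green-handled screwdriver, about 200 mm long, lying on the table on the box's far (+x) side. Leave it alone.

How it is judged (in metres and radians):
On the way:
1. the fingers press the latched key well down (its top more than 7 mm below the released height) (((height (world z) of key_1_top below 0.059 m and contact force between the fingers and key_1 above 0.5 N) or (height (world z) of key_2_top below 0.059 m and contact force between the fingers and key_2 above 0.5 N) or (height (world z) of key_3_top below 0.059 m and contact force between the fingers and key_3 above 0.5 N) or (height (world z) of key_4_top below 0.059 m and contact force between the fingers and key_4 above 0.5 N))), for 0.02 s.
At the end, for the whole second after the job is handed in: All four keys stand released (top faces within 1.5 mm of 66 mm above the table), and fan, screw tray and screwdriver are within 20 mm of where they were (height (world z) of each of key_1_top, key_2_top, key_3_top, key_4_top above 0.0645 m and distance of each of fan_mid, driver_mid, screw_tray from where it was at the start of the episode below 0.02 m); the robot touches nothing.
It fails at once if a key that was standing up is pushed in by more than 7.5 mm (distance of any of key_1_top, key_2_top, key_3_top, key_4_top from where it was at the start of the episode above 0.0075 m).
It fails at once if the fan, the screw tray or the screwdriver is lifted or shifted by more than 20 mm (distance of any of fan_mid, driver_mid, screw_tray from where it was at the start of the episode above 0.02 m).
It also fails if it takes over 51 s, if anything falls off the work surface, if the arm or the gripper's body presses on something with over 40 N, if the wrist force passes 120 N, or if a joint passes its speed limit or range.

## Robot

A 6-joint arm with a two-finger parallel gripper is mounted at the origin on the work surface. World frame = base frame: x ahead of the robot, y to its left, z up, the work surface at z = 0. Lengths are in mm, angles in degrees, forces in N, time in s.
With the tool pointing down it reaches from about 300 to 850 mm from the base axis. Payload 4.2 kg.
Tool frame: the origin (TCP) lies on the centre line of the jaws, within the pads' length; the fingertips stand 14 mm ahead of it and the grasp point (between the pads) lies 5 mm behind it; z points along the fingers, y is the direction in which the jaws open and shut (so a half turn about z gives the same grasp; the last joint's range is limited). The gripper opens to 91 mm and grips with 3 to 60 N. Pads are 32 mm wide; open, the fingers measure 118 mm over their backs; the gripper's body (76 mm by 178 mm) begins 60 mm behind the grasp point.
Start: joints at [-65.317, 18.312, 89.639, -0, 72.044, -1.146], TCP at [250.524, -517.571, 227.976] pointing down, gripper open.
Joint ranges: [-177.97, 177.97], [-48.28, 115.42], [12.27, 149.76], [-77.06, 257.06], [2.81, 150.46], [-146.56, 146.56]. Speed limits (degrees/s): [147.25, 147.25, 180, 180, 180, 180].

## Interface

Orientations are given as [roll, pitch, yaw] about the fixed x, y, z axes, in that order (R = Rz(yaw) Ry(pitch) Rx(roll)).
In Python, from workcell import env gives the robot as it stands.
- The arm moves only by the tool play_rows, never from a script. Its argument "increments" is a list of rows, each a list of 5 numbers: the shift along the world's x, y, z in mm, then the turn about the world's z in degrees, then the closure, from 0 (fully open) to 1 (shut). In form: [[x, y, z, yaw, fingers], ...]. A call has 1 to 20 rows; each row shifts and turns the commanded pose from where the row before left it; what a row does not reach is not made up. A row lasts 1/8 s, in which the tool goes at most 62.5 mm and 10.7 degrees, less where a joint would pass 70% of its speed; a pose out of reach is approached as far as the arm can. A call is refused whole if a number of a shift passes 62.5 or a number of a turn 10.7, either way. A call with a gripper value outside its range is refused whole. The fingers move at their own pace and stop on an object; "newtons" is the grip in N (left out, the last holds). Time passes only in rows, so rows that do not move let the fingers close. It gives the time, the measured TCP pose, the force and the opening at its end, in the units of the state.
- env.state(): the state, without advancing time (a new reading comes with each control period).
- env.grab_frame(name): name is "side" or "top" or "wrist"; returns the picture (384x512x3 uint8, red, green, blue); there is no depth.
- env.calibration(name): a dict with "fx", "fy", "cx", "cy" (pixels), "R" (3x3) and "t" (3): a world point X has camera coordinates R X + t; the wrist camera has in their place "hand_eye" (4x4, takes a point from camera to tool coordinates, whose origin is the TCP and whose axes are the flange's). Camera axes: x right, y down, z forward; pixel columns grow to the right and rows downward; lengths in mm; the calibration is good to about 2 mm. The wrist camera is an equidistant fisheye: a pixel r from the principal point sees the ray r / f radians off the axis. A picture is of the moment at which its call begins: read the wrist's pose just before it. calibration takes no time and is no camera call.
- env.job_done(): hands the job in, once; it reports no verdict.
The state is a dict: "time_s": time; "qpos": joint angles; "qvel": joint speeds; "effort": joint torques, N m; "ee_pos": TCP position; "ee_rot": TCP orientation; "force": force on the tool from outside, world axes, zero at the start; "torque": the same for the moment, N m; "gripper_width": finger opening in mm.
Only numpy, scipy, OpenCV 4.12 (cv2) and the standard library are available. Lean on these libraries where they do the work, as an engineer would, in place of code of your own. Each camera call takes 0.05 s, during which the arm holds its last target.

## Working session

There is one attempt and no reset: what is moved stays moved. The work goes in short steps, Python scripts to look and compute and a tool call to move; the robot and the scene stay as the last step left them, time stands still between calls to the robot, and variables do not carry over. Pictures are saved under pics/ and viewed, and the job is handed in when it is done.

Besides the shell and the picture viewer there is one more tool, called after "Emit:" as name(argument=value, ...), one argument or row to a line, values as JSON. play_rows: Moves the arm, as the interface text tells. Its arguments: {"type":"object","properties":{"increments":{"type":"array"},"newtons":{"type":"number"}},"required":["increments"]}

```bash
mkdir -p pics; python3 - <<'E'
from workcell import env
import cv2
s=env.state();print(s)
for n in("side","top"):
    cv2.imwrite(f"pics/{n}0.png",env.grab_frame(n)[:,:,::-1]);print(env.calibration(n))
E
```

```text
{'time_s': 0.0, 'qpos': array([-6.53172392e+01,  1.83516493e+01,  8.97056877e+01, -8.02846211e-04,
        7.20416282e+01, -1.14570435e+00]), 'qvel': array([ 0.00709446, -0.01345952, -0.00493417, -0.05328499,  0.06738743,
        0.07329265]), 'effort': array([ 7.28920968e-04, -4.12468421e+01, -2.31972885e+01,  7.27319601e-02,
        4.57161048e-02, -1.52920456e-04]), 'ee_pos': array([ 250.32030666, -517.13853553,  227.12502432]), 'ee_rot': array([-1.79901039e+02, -1.21565310e-03,  2.58287123e+01]), 'force': array([ 0.1130451 , -0.12647258,  0.55754806]), 'torque': array([ 0.00305855, -0.02610899, -0.02576634]), 'gripper_width': 91.2504316872666}
{'fx': 489.8598114558518, 'fy': 489.8598114558518, 'cx': 259.5859095137702, 'cy': 187.88902617261073, 'R': array([[-0.7869719 , -0.61669378, -0.01907911],
       [-0.39651685,  0.52920861, -0.75014175],
       [ 0.47270458, -0.58277529, -0.66100178]]), 't': array([489.99787622, 241.12375897, 974.7178077 ])}
{'fx': 432.28754119982494, 'fy': 432.28754119982494, 'cx': 258.9323151237826, 'cy': 186.24003490234358, 'R': array([[ 0.00533012, -0.99992946, -0.01061396],
       [-0.98537142, -0.00344393, -0.17038575],
       [ 0.17033718,  0.01136687, -0.98532027]]), 't': array([  57.33960049,  615.00066536, 1086.83606793])}
```

View pics/top0.png

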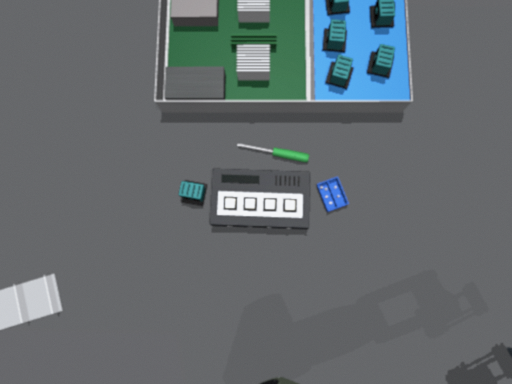

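View pics/side0.png

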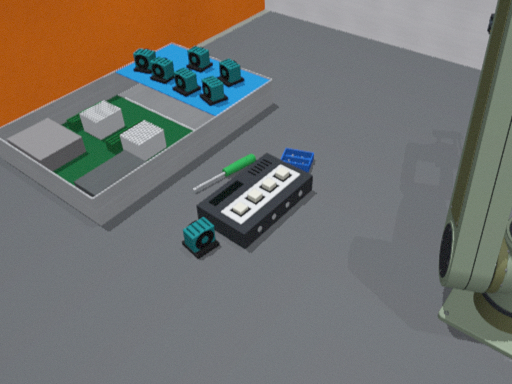

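The top view shows the box at about (260,198) px, with keys near (230,203), (250,204), (270,205) and (290,205). The fan is at (192,192), the tray at (332,195) and the driver at (290,155). I'll zoom in and refine these.

```bash
cat > h.py <<'E'
import numpy as np
from workcell import env
def back(n,u,v,z):
    c=env.calibration(n);R=np.array(c["R"]);t=np.array(c["t"])
    d=R.T@np.array([(u-c["cx"])/c["fx"],(v-c["cy"])/c["fy"],1]);o=-R.T@t
    return o+d*(z-o[2])/d[2]
def proj(n,X):
    c=env.calibration(n);p=np.array(c["R"])@X+c["t"];return np.array([c["fx"]*p[0]/p[2]+c["cx"],c["fy"]*p[1]/p[2]+c["cy"]])
E
python3 - <<'E'
from h import *
import cv2
im=cv2.imread("pics/top0.png");cv2.imwrite("pics/topz.png",cv2.resize(im[150:240,170:360],None,fx=4.2,fy=4.2,interpolation=cv2.INTER_CUBIC))
im=cv2.imread("pics/side0.png");cv2.imwrite("pics/sidez.png",cv2.resize(im[140:260,180:330],None,fx=4.8,fy=4.8,interpolation=cv2.INTER_CUBIC))
for u,v in((230.5,203),(250.5,204),(270,205),(290,205.5)):print(back("top",u,v,66).round(1))
E
```

```text
[568.2 133.3  66. ]
[565.8  81.5  66. ]
[563.4  31.   66. ]
[562.3 -20.7  66. ]
```

View pics/topz.png

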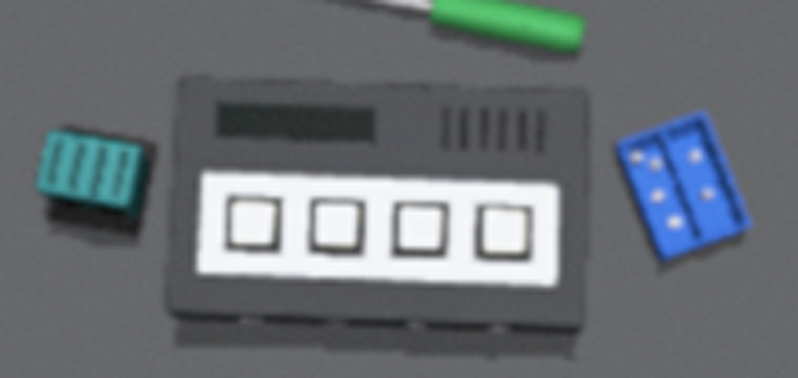

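View pics/sidez.png

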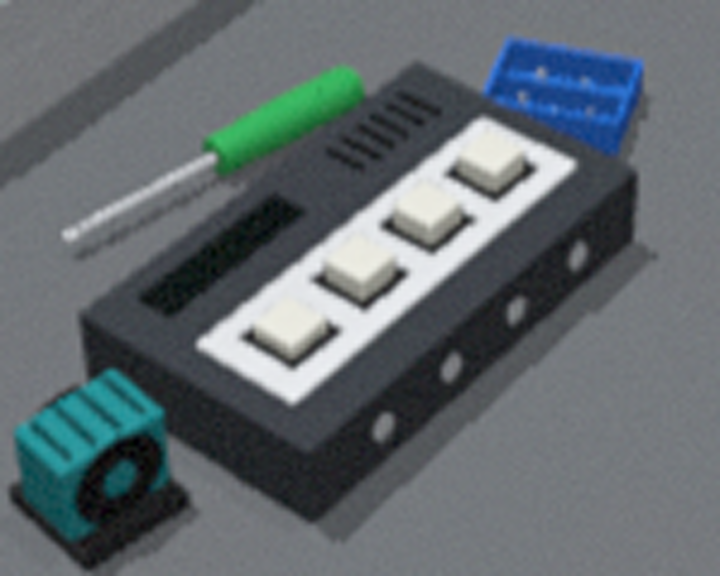

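Box yaw is about -2°. Key 1 is near (563,-21), key 2 (564,31), key 3 (566,82) and key 4 (568,134). In the side view key 4 (zoomed (290,328)) looks lower than the rest. I'll go to the row with the fingers shut and tap the keys.

Emit:
play_rows(
  increments=[
    [31, 50, 0, -2.8, 1],
    [31, 50, 0, -2.8, 1],
    [31, 50, 0, -2.8, 1],
    [31, 50, 0, -2.8, 1],
    [31, 50, 0, -2.8, 1],
    [31, 50, 0, -2.8, 1],
    [31, 50, 0, -2.8, 1],
    [31, 50, 0, -2.8, 1],
    [31, 50, 0, -2.8, 1],
    [33, 46, 0, -2.8, 1],
    [0, 0, -40, 0, 1],
    [0, 0, -40, 0, 1],
    [0, 0, -27, 0, 1],
    [0, 0, 0, 0, 1],
    [0, 0, 0, 0, 1],
  ],
  newtons=20,
)

```text
time_s: 1.98
ee_pos: [563.3, -21.6, 121.9]
ee_rot: [180.0, -0.1, -2.2]
force: [0.2, -0.5, 0.1]
gripper_width: 0.5
```

```bash
python3 - <<'E'
from h import *
import cv2
print(env.state()["ee_pos"])
a=env.grab_frame("side");w=env.grab_frame("wrist")
cv2.imwrite("pics/m1.png",np.hstack([cv2.resize(a[120:260,180:330],(400,373),interpolation=cv2.INTER_CUBIC),cv2.resize(w,(400,373))])[:,:,::-1])
E
```

```text
[563.30054038 -21.6280608  121.92641017]
```

View pics/m1.png

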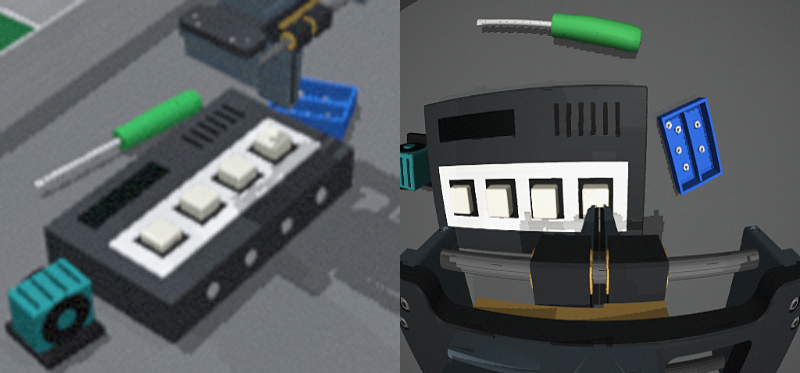

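The fingertips are centred over key 1 (wrist view (597,195)). I'll descend close to the key and then touch it.

Emit:
play_rows(
  increments=[
    [0, 0, -20, 0, 1],
    [0, 0, -17, 0, 1],
    [0, 0, 0, 0, 1],
    [0, 0, 0, 0, 1],
  ],
)

```text
time_s: 2.58
ee_pos: [563.4, -21.6, 85.2]
ee_rot: [180.0, -0.1, -2.2]
force: [1.2, -0.0, 0.2]
gripper_width: 0.5
```

Emit:
play_rows(
  increments=[
    [0, 0, -1.5, 0, 1],
    [0, 0, -1.5, 0, 1],
    [0, 0, 0, 0, 1],
  ],
)

```text
time_s: 2.95
ee_pos: [562.5, -21.5, 81.1]
ee_rot: [180.0, -0.0, -2.2]
force: [0.0, -0.1, -0.8]
gripper_width: 0.5
```

Emit:
play_rows(
  increments=[
    [0, 0, -1, 0, 1],
    [0, 0, 0, 0, 1],
  ],
)

```text
time_s: 3.2
ee_pos: [562.7, -21.6, 80.2]
ee_rot: [180.0, -0.0, -2.2]
force: [-1.1, 1.0, 1.1]
gripper_width: 0.8
```

Emit:
play_rows(
  increments=[
    [0, 0, -1, 0, 1],
    [0, 0, 0, 0, 1],
  ],
)

```text
time_s: 3.45
ee_pos: [562.6, -21.6, 79.1]
ee_rot: [180.0, -0.0, -2.2]
force: [0.2, -0.1, 2.6]
gripper_width: 0.3
```

Key 1 pushes back at a TCP height of about 79.5 mm, with 2.6 N, so it is standing up. Next is key 2.

Emit:
play_rows(
  increments=[
    [0, 0, 12, 0, 1],
    [0.8, 26, 0, 0, 1],
    [0.8, 26, 0, 0, 1],
    [0, 0, -6, 0, 1],
    [0, 0, -4, 0, 1],
    [0, 0, -1, 0, 1],
    [0, 0, 0, 0, 1],
  ],
)

```text
time_s: 4.32
ee_pos: [563.9, 29.9, 80.0]
ee_rot: [180.0, 0.0, -2.2]
force: [-1.1, 0.2, 2.0]
gripper_width: 0.4
```

Emit:
play_rows(
  increments=[
    [0, 0, -1, 0, 1],
    [0, 0, 0, 0, 1],
  ],
)

```text
time_s: 4.58
ee_pos: [563.9, 29.9, 79.0]
ee_rot: [180.0, 0.0, -2.2]
force: [-1.0, -0.6, 2.0]
gripper_width: 0.3
```

Key 2 is standing up too (2.0 N at 79–80 mm). Next is key 3.

Emit:
play_rows(
  increments=[
    [0, 0, 12, 0, 1],
    [1, 26, 0, 0, 1],
    [1, 26, 0, 0, 1],
    [0, 0, -6, 0, 1],
    [0, 0, -4, 0, 1],
    [0, 0, -1, 0, 1],
    [0, 0, 0, 0, 1],
  ],
)

```text
time_s: 5.45
ee_pos: [566.0, 81.9, 80.1]
ee_rot: [180.0, 0.0, -2.2]
force: [-0.7, -0.3, 2.0]
gripper_width: 0.4
```

Emit:
play_rows(
  increments=[
    [0, 0, -1, 0, 1],
    [0, 0, 0, 0, 1],
  ],
)

```text
time_s: 5.7
ee_pos: [566.0, 82.0, 79.0]
ee_rot: [180.0, 0.0, -2.2]
force: [-1.5, -1.5, 4.0]
gripper_width: -0.0
```

Key 3 is standing up. Next is key 4.

Emit:
play_rows(
  increments=[
    [0, 0, 12, 0, 1],
    [1, 26, 0, 0, 1],
    [1, 26, 0, 0, 1],
    [0, 0, -6, 0, 1],
    [0, 0, -4, 0, 1],
    [0, 0, -2, 0, 1],
    [0, 0, 0, 0, 1],
  ],
)

```text
time_s: 6.58
ee_pos: [568.0, 133.7, 78.7]
ee_rot: [180.0, 0.0, -2.2]
force: [0.2, -0.7, -0.4]
gripper_width: 0.4
```

Emit:
play_rows(
  increments=[
    [0, 0, -1, 0, 1],
    [0, 0, 0, 0, 1],
  ],
)

```text
time_s: 6.82
ee_pos: [568.2, 134.3, 78.0]
ee_rot: [180.0, -0.0, -2.2]
force: [0.7, 1.2, 0.2]
gripper_width: 0.7
```

Emit:
play_rows(
  increments=[
    [0, 0, -1, 0, 1],
    [0, 0, 0, 0, 1],
  ],
)

```text
time_s: 7.08
ee_pos: [568.1, 134.4, 76.9]
ee_rot: [180.0, 0.0, -2.2]
force: [0.6, -0.1, -0.2]
gripper_width: 0.3
```

At 76.9 mm key 4 still gives no contact, so it's below the others. I'll confirm that by touching it at the latched height.

Emit:
play_rows(
  increments=[
    [0, 0, -1, 0, 1],
    [0, 0, -1, 0, 1],
    [0, 0, 0, 0, 1],
  ],
)

```text
time_s: 7.45
ee_pos: [568.2, 134.5, 75.3]
ee_rot: [180.0, -0.0, -2.2]
force: [-0.4, 0.9, 2.8]
gripper_width: 0.3
```

Emit:
play_rows(
  increments=[
    [0, 0, -1, 0, 1],
    [0, 0, 0, 0, 1],
  ],
)

```text
time_s: 7.7
ee_pos: [568.2, 134.5, 74.1]
ee_rot: [-180.0, -0.0, -2.2]
force: [-1.1, 0.4, 3.5]
gripper_width: 0.4
```

Key 4 meets the fingertip at about 75 mm, so it is the latched one. I'll press it to the bottom.

Emit:
play_rows(
  increments=[
    [0, 0, -1.5, 0, 1],
    [0, 0, -1.5, 0, 1],
    [0, 0, -1.2, 0, 1],
    [0, 0, 0, 0, 1],
  ],
)

```text
time_s: 8.2
ee_pos: [568.2, 134.5, 70.3]
ee_rot: [-180.0, -0.0, -2.2]
force: [-1.9, -0.1, 7.9]
gripper_width: 0.8
```

Emit:
play_rows(
  increments=[
    [0, 0, -1, 0, 1],
    [0, 0, 0, 0, 1],
    [0, 0, 0, 0, 1],
  ],
)

```text
time_s: 8.57
ee_pos: [568.3, 134.5, 70.2]
ee_rot: [-180.0, -0.0, -2.2]
force: [-4.5, -0.5, 12.5]
gripper_width: 0.1
```

It bottomed at 12.5 N. I'll let go, then tap again at the released height to check.

Emit:
play_rows(
  increments=[
    [0, 0, 0, 0, 1],
    [0, 0, 5, 0, 1],
    [0, 0, 10, 0, 1],
    [0, 0, 5, 0, 1],
    [0, 0, 0, 0, 1],
    [0, 0, -6, 0, 1],
    [0, 0, -4, 0, 1],
    [0, 0, -1, 0, 1],
    [0, 0, 0, 0, 1],
  ],
)

```text
time_s: 9.7
ee_pos: [567.8, 134.4, 77.7]
ee_rot: [180.0, 0.1, -2.2]
force: [-0.6, 0.7, 2.2]
gripper_width: 0.4
```

Emit:
play_rows(
  increments=[
    [0, 0, -0.5, 0, 1],
    [0, 0, 0, 0, 1],
  ],
)

```text
time_s: 9.95
ee_pos: [567.8, 134.3, 77.3]
ee_rot: [180.0, 0.0, -2.2]
force: [-2.0, -0.7, 2.6]
gripper_width: 0.4
```

Key 4 now pushes back at 77.5 mm, where it was free before, so it's up. I'll retract and check the pictures.

Emit:
play_rows(
  increments=[
    [0, 0, 20, 0, 1],
    [0, 0, 40, 0, 1],
    [0, 0, 50, 0, 1],
    [-40, -40, 30, 0, 1],
    [-45, -40, 0, 0, 1],
    [-45, -40, 0, 0, 1],
    [-45, -40, 0, 0, 1],
    [-40, -40, 0, 0, 1],
    [0, 0, 0, 0, 1],
    [0, 0, 0, 0, 1],
  ],
)

```text
time_s: 11.2
ee_pos: [354.9, -64.6, 216.8]
ee_rot: [-180.0, -0.1, -2.2]
force: [-0.8, 1.3, -0.2]
gripper_width: 0.8
```

```bash
python3 - <<'E'
from h import *
import cv2
print(env.state()["ee_pos"],env.state()["force"])
a=env.grab_frame("side");w=env.grab_frame("top")
cv2.imwrite("pics/m2.png",np.hstack([cv2.resize(a[140:260,180:330],(400,320),interpolation=cv2.INTER_CUBIC),cv2.resize(w[140:240,170:360],(400,320),interpolation=cv2.INTER_CUBIC)])[:,:,::-1])
E
```

```text
[354.88389115 -64.6152757  216.82113627] [-0.81504187  1.27812623 -0.18876407]
```

View pics/m2.png

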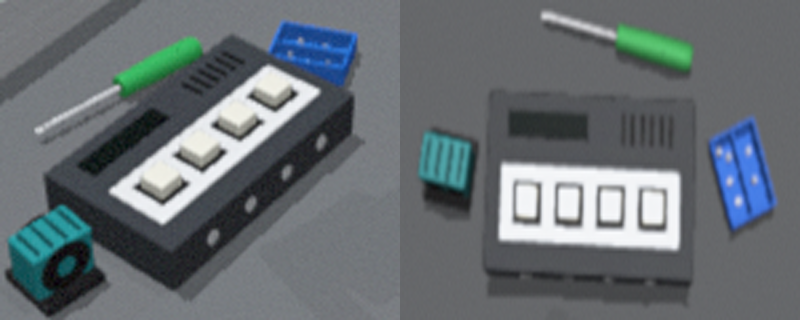

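All four keycaps look equally proud, and the fan, tray and driver are where they were. I'll run a numeric before/after check, then hand in.

```bash
python3 - <<'E'
from h import *
import cv2
b=cv2.imread("pics/side0.png");a=env.grab_frame("side")[:,:,::-1]
for i,(x,y) in enumerate([(562.8,-20.7),(564.3,31),(566.2,82),(568,134)]):
    u,v=proj("side",np.array([x,y,64])).round().astype(int)
    f=lambda m:cv2.cvtColor(np.ascontiguousarray(m[v-11:v+12,u-13:u+14]),6).astype(float)
    d=f(a)-f(b);print(i+1,(u,v),abs(d).mean().round(2),abs(d).max(),cv2.phaseCorrelate(f(b),f(a))[0])
print(env.job_done())
E
```

```text
1 (np.int64(283), np.int64(171)) 4.18 12.0 (0.5004384772320343, 0.05104768466467746)
2 (np.int64(270), np.int64(182)) 4.35 15.0 (0.5557591325113744, 0.005339815104084877)
3 (np.int64(256), np.int64(193)) 4.46 12.0 (0.5021792795836628, 0.0029702577104266936)
4 (np.int64(242), np.int64(205)) 6.59 56.0 (0.4558669188346336, -0.015021859451026742)
the job is handed in; nothing more can be done
None
```

Key 4, at the box's +y end, was the latched one. I pressed it to the bottom and let go, it came up, and I handed the job in; no verdict was reported.

- **Finding it:** Light taps met keys 1, 2 and 3 with the fingertips about 65–66 mm above the table, so they were standing up. Those taps pushed back with 2.0, 2.6 and 4.0 N. The key 3 reading is above the 1–2 N guide, but the commanded push was only about 1 mm. Key 4 met the fingertip about 5 mm lower.
- **Releasing it:** I pressed key 4 to the bottom stop (12.5 N), held it a moment and let go. A second light tap met it with the fingertips at about 63.5 mm, where there had been no contact before. That tap went deeper than needed, so it shows key 4 was up but doesn't fix its exact height.
- **Last checks:** After retracting, both pictures show four equally raised keys, and the fan, tray and screwdriver look unmoved. In the before/after side images, the clear brightness change is at key 4 (peak 56, against 12–15 for the others). The image-shift measure showed no useful difference between keys. The arm was clear of everything, and about 11 s of the 51 s had been used.

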